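Set out the soldering place round the wire feeder

TASK

Set out the soldering place round the blue wire feeder; left and behind are as seen when you stand facing its front, the side with the brass nozzle. Put the orange wire reel on the feeder's spindle, turned so that its keyway meets the key and it drops fully home; lay the tweezers along the feeder's left side, parallel to that side and centred on it; stand the flux bottle upright left of the tweezers, so that they lie between it and the feeder; and stand the green cup upright straight behind the middle of the feeder. Leave about 3 cm clear between neighbours, never tip the flux bottle over, and leave the round green board cap and the clear beaker where they are.

Things in the scene. Friction and masses are not known exactly. Their poses are not given: they have to be found in the camera images.
- feeder: Fixed wire feeder: blue base 84 x 84 mm, 18 mm high; on it a steel seat disc, radius 26 mm, its top 22 mm above the table, and a vertical keyed spindle in the middle. Origin: centre of the underside, under the spindle. -x is the front, where a brass nozzle juts out 20 mm; a white line on the base also marks the front. +x is behind, +y left when facing the front, z up.
- spindle_tip (a point): Top of the feeder's upright steel spindle, 18 mm thick, tapered over its last 6 mm; 52 mm above the table. A brass key 6 mm wide stands out of it on the front (nozzle) side, to 15 mm from the axis, from the seat to 40 mm above the table, with a slim lead-in to 42.7 mm. Axes as the feeder's.
- reel: Loose orange reel of silver wire, upright cylinder 60 mm in diameter, 34 mm high, up to 0.16 kg; grasp across the flanges. Bore 23 mm through it. Origin: centre of the underside. Fitted when its x axis points as the feeder's and its underside is 22 mm above the table; perched on the key it sits at 40 mm or more. Its x starts up to 1.2 rad either way from world x.
- keyway (a point): Outer end of the reel's one keyway, at its top face, 18 mm from the reel axis toward the reel's -x. The keyway is 10 mm wide, full height; a white line on the top flange marks its side. Axes as the reel's.
- tweezers: Steel tweezers, a flat bar 126 mm long along its y, 12 mm wide along its x and 8 mm thick, lying on the table; grasp across the 10 to 12 mm width at the middle. Origin: centre of the underside. Either end may point forward.
- flux_bottle: Flux bottle, round white body 41 mm in diameter with a red band and a red nozzle cap; solid body 76 mm high, 112 mm with the nozzle, standing upright; grasp the body about 50 mm up. Origin: centre of the underside, z up.
- cup: Small green plastic cup, open at the top and white inside, rim 36 mm in diameter, 29 mm high, narrower at the foot; grasp it at the rim. Origin: centre of the underside, z up.
- board_cap: Bystander: flat round green cap with a circuit board inside, 87 x 94 mm, 32 mm high, on the table; stays where it is. Origin: centre of the underside.
- glass_beaker: Bystander: clear beaker 81 x 89 mm, 102 mm high, on the table; stays where it is. Origin: centre of the underside.
Not all that is in view belongs to the job. There is more than one size of the flux_bottle; the job needs the middle-sized.

How it is judged:
By the outcome, as a careful person would: the job done as asked, in the order asked, and still so for the second after the job is handed in, with the robot touching nothing.
It also fails if it takes over 107 s, if anything falls off the work surface, if the arm or the gripper's body presses on something with over 40 N, if the wrist force passes 120 N, or if a joint passes its speed limit or range.

ROBOT

A 7-joint arm with a two-finger parallel gripper is mounted at the origin on a cart in front of the work surface, level with it; the furniture and walls round the work are solid. World frame = base frame: x ahead of the robot, y to its left, z up, the work surface at z = 0. Lengths are in m, angles in rad, forces in N, time in s.
With the tool pointing down it reaches from about 0.35 to 0.9 m from the base axis. Payload 19.9 kg.
Tool frame: the origin (TCP) lies on the centre line of the jaws, within the pads' length; the fingertips stand ahead of it and the grasp point (between the pads) lies 5 mm behind it (arm.tip_reach is the z of the fingertips in the tool frame, in m); z points along the fingers, y is the direction in which the jaws open and shut (so a half turn about z gives the same grasp; the last joint's range is limited). The gripper opens to 94 mm and grips with 3 to 60 N. Pads are 16 mm wide; open, the fingers measure 119 mm over their backs; the gripper's body (75 mm by 177 mm) begins 78 mm behind the grasp point.
Start: joints at [1.228, 0.417, -0.01, 1.614, 0.005, 1.111, -0.053], TCP at [0.186, -0.597, 0.219] pointing down, gripper open.
Joint ranges: [-2.81, 2.81], [-0.39, 2.02], [-1.27, 1.25], [0.06, 2.57], [-1.19, 4.33], [0.19, 2], [-2.82, 2.82]. Speed limits (rad/s): [1.89, 1.89, 2.39, 2.39, 3.01, 3.01, 3.01].

INTERFACE

Orientations are given as [roll, pitch, yaw] about the fixed x, y, z axes, in that order (R = Rz(yaw) Ry(pitch) Rx(roll)).
In Python, from station import arm gives the robot as it stands.
- The arm moves only by the shell command python3 -m pendant 'ROWS'. ROWS is JSON, one flat list of numbers, 7 for each row, row after row: the shift along the tool's x, y, z as a fraction of full scale, then the turn, a rotation vector about the tool's x, y, z as a fraction of full scale, then the gripper's target within -1 to 1 (fully open at 1, half-way at 0, shut at -1). In form: [tx, ty, tz, rx, ry, rz, claw, tx, ty, tz, rx, ry, rz, claw, ...]. A call has 1 to 12 rows; each row shifts and turns the commanded pose from where the row before left it, along the tool's axes as they then stand; what a row does not reach is not made up. Full scale, the value 1, is 5 cm for a shift and 8 degrees for a turn. A row lasts 1/8 s, in which the tool goes at most 62.5 mm and 10.7 degrees, less where a joint would pass 70% of its speed; a pose out of reach is approached as far as the arm can. A call with a number of a shift or a turn outside -1 to 1 is refused whole. A call with a gripper value outside its range is refused whole. The fingers move at their own pace and stop on an object; the grip force is fixed at half the most. Time passes only in rows, so rows that do not move let the fingers close. It gives the time, the measured TCP pose, the force and the opening at its end, in the units of the state.
- arm.sense(): the state, without advancing time (a new reading comes with each control period).
- arm.camera(name): name is "scene" or "top" or "wrist"; returns a dict with "color" (384x512x3 uint8, blue, green, red), "K" (3x3 intrinsics, pixels), "view" (4x4, takes a point from world to camera coordinates). Camera axes: x right, y down, z forward; pixel columns grow to the right and rows downward; lengths in m; the calibration is good to about 2 mm. A picture is of the moment at which its call begins. There is no depth.
- arm.finish_job(): hands the job in, once; it reports no verdict.
The state is a dict: "clock": time; "joints": joint angles; "dq": joint speeds; "joint_torque": joint torques, N m; "tcp_pos": TCP position; "tool_rot": TCP orientation; "force": force on the tool from outside, world axes, zero at the start; "wrist_torque": the same for the moment, N m; "finger_gap": finger opening in m.
Only numpy, scipy, OpenCV 4.12 (cv2) and the standard library are available. Lean on these libraries where they do the work, as an engineer would, in place of code of your own. Each camera call takes 0.05 s, during which the arm holds its last target. There are 200 camera calls.

## Working session

There is one attempt and no reset: what is moved stays moved. The work goes in short steps, Python scripts to look and compute and a shell command to move; the robot and the scene stay as the last step left them, time stands still between calls to the robot, and variables do not carry over. Pictures are saved under pics/ and viewed, about 12 in all and at most 16, crops included, and the job is handed in when it is done.

```bash
mkdir -p pics; ls
python3 - <<'E'
from station import arm
import cv2,numpy as np
np.set_printoptions(precision=4,suppress=True)
for n in("scene","top"):
    c=arm.camera(n);cv2.imwrite(f"pics/{n}0.png",c["color"]);print(n,c["K"],c["view"])
s=arm.sense();print(s,arm.tip_reach)
E
```

```text
pics
scene [[490.8642   0.     259.6726]
 [  0.     490.8642 193.3969]
 [  0.       0.       1.    ]] [[-0.8643 -0.5027 -0.0172  0.3293]
 [-0.3504  0.6263 -0.6963  0.4202]
 [ 0.3608 -0.5958 -0.7175  0.9409]
 [ 0.      0.      0.      1.    ]]
top [[438.4165   0.     251.8493]
 [  0.     438.4165 188.5775]
 [  0.       0.       1.    ]] [[-0.0057 -0.9999  0.0102 -0.279 ]
 [-0.9806  0.0036 -0.1958  0.5416]
 [ 0.1957 -0.0111 -0.9806  1.0273]
 [ 0.      0.      0.      1.    ]]
{'clock': 0.1, 'joints': array([ 1.2275,  0.4179, -0.0103,  1.6141,  0.0047,  1.1107, -0.053 ]), 'dq': array([ 0.0002, -0.0007,  0.0002, -0.0015,  0.0005, -0.0003, -0.0003]), 'joint_torque': array([  0.0026, -85.2572,   0.6403, -42.669 ,  -0.049 ,   0.0165,
         0.0001]), 'tcp_pos': array([ 0.1857, -0.5965,  0.2189]), 'tool_rot': array([-3.1405,  0.0001,  0.3018]), 'force': array([-0.0879, -0.7349,  0.1952]), 'wrist_torque': array([0.0204, 0.0158, 0.0248]), 'finger_gap': 0.09384580381899972} 0.014
```

View pics/scene0.png

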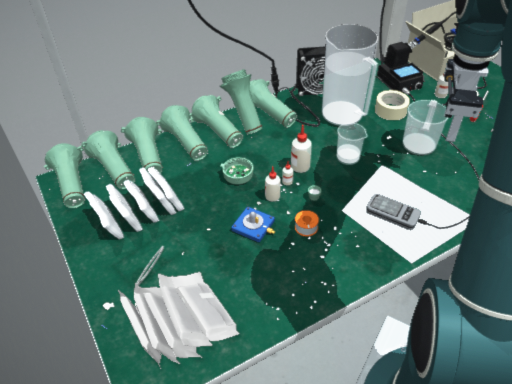

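View pics/top0.png

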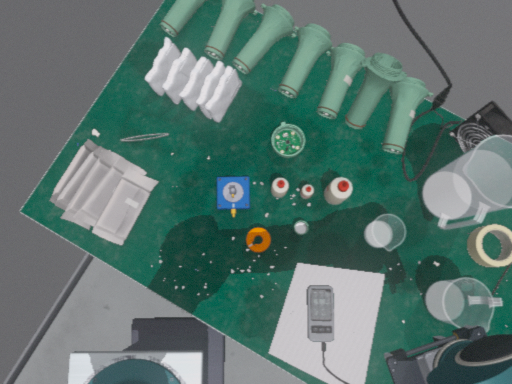

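The top view shows the feeder at (233,193) with its nozzle pointing down in the image (−x). The reel is at (258,240), the cup at (301,228), the middle bottle at (281,187), the tweezers at (145,137) and the board cap at (288,141).

```bash
cat > h.py <<'E'
from station import arm
import cv2,numpy as np
from scipy.spatial.transform import Rotation as R
np.set_printoptions(precision=4,suppress=True)
def w(c,u,v,z):
    V=c["view"];A=V[:3,:3].T;o=-A@V[:3,3]
    d=A@np.linalg.inv(c["K"])@np.array([u,v,1.]);return (o+d*(z-o[2])/d[2])[:2]
def px(c,p):
    q=c["K"]@(c["view"]@np.r_[p,1])[:3];return q[:2]/q[2]
def go(p,yaw=None):
    "shift in tool units (5cm) & yaw units (8deg) to reach TCP p, pointing down"
    s=arm.sense();T=R.from_euler('xyz',s["tool_rot"]).as_matrix()
    d=T.T@(np.array(p)-s["tcp_pos"])/.05
    r=None
    if yaw is not None:
        r=(R.from_matrix(T).inv()*R.from_euler('xyz',[np.pi,0,yaw])).as_rotvec(degrees=True)/8
    print("tcp",s["tcp_pos"],s["tool_rot"],"t",s["clock"],"shift",d,"turn",r)
def crop(c,x,y,wd,ht,k,f):
    cv2.imwrite(f,cv2.resize(c["color"][y:y+ht,x:x+wd],None,fx=k,fy=k,interpolation=cv2.INTER_CUBIC))
E
python3 - <<'E'
from h import *
c=arm.camera("top")
crop(c,110,110,260,150,3,"pics/tc.png")
for n,u,v,z in[("feeder",233,191,.022),("reel",258,238,.034),("cup",301,227,.029),("bottleM",281,187,.05),("tw1",121,139,.004),("tw2",169,135,.004),("cap",288,141,.03),("bs",307,191,.03),("bl",340,190,.06)]: print(n,w(c,u,v,z))
E
```

```text
feeder [ 0.5407 -0.234 ]
reel [ 0.4203 -0.2962]
cup [ 0.4475 -0.4036]
bottleM [ 0.545 -0.354]
tw1 [0.6851 0.0624]
tw2 [ 0.6958 -0.0637]
cap [ 0.6703 -0.376 ]
bs [ 0.5385 -0.4212]
bl [ 0.5349 -0.4984]
```

View pics/tc.png

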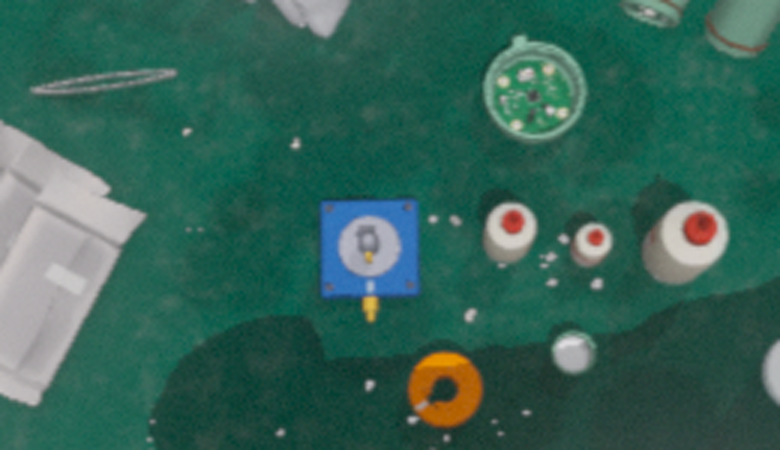

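Run:
```python
from h import *
c=arm.camera("top")
f=lambda u,v,z:w(c,110+u/3-.33,110+v/3-.33,z)
C=[f(*p,.018) for p in[(321,200),(416,200),(418,297),(321,297)]];print("feeder",np.mean(C,0),C)
print("tip",f(369,229,.052),"nozzle",f(371,318,.01))
a,b=f(446,389,.034),f(421,406,.034);print("reel",a,"yaw",np.arctan2(*(a-b)[::-1]))
print("cup",f(574,353,.029),"tw",f(31,91,.004),f(177,72,.004))
go([a[0],a[1],.18],.3)
```

```text
feeder [ 0.5379 -0.233 ] [array([ 0.58  , -0.1919]), array([ 0.5797, -0.2731]), array([ 0.4958, -0.2745]), array([ 0.4961, -0.1927])]
tip [ 0.5475 -0.2341] nozzle [ 0.4792 -0.2346]
reel [ 0.417 -0.297] yaw -0.9812721478511032
cup [ 0.4467 -0.4036] tw [0.6823 0.0648] [ 0.6995 -0.0627]
tcp [ 0.1857 -0.5966  0.2191] [-3.1408  0.0001  0.3018] t 0.2 shift [ 6.198  -4.3437  0.7841] turn [-0.0054  0.0007  0.0131]
```

```bash
python3 -m pendant '[0.62,-0.434,0.03,0,0,0,1,0.62,-0.434,0.03,0,0,0,1,0.62,-0.434,0.03,0,0,0,1,0.62,-0.434,0.03,0,0,0,1,0.62,-0.434,0.03,0,0,0,1,0.62,-0.434,0.03,0,0,0,1,0.62,-0.434,0.03,0,0,0,1,0.62,-0.434,0.03,0,0,0,1,0.62,-0.434,0.03,0,0,0,1,0.62,-0.434,0.03,0,0,0,1,0,0,0,0,0,0,1]'
python3 - <<'E'
from h import *
c=arm.camera("wrist");cv2.imwrite("pics/w1.png",c["color"]);go([.417,-.297,.018],.3)
print(px(c,[.417,-.297,.034]),px(c,[.538,-.233,.052]))
E
```

```text
clock: 1.58
tcp_pos: [0.4187, -0.2951, 0.2043]
tool_rot: [-3.141, -0.0, 0.306]
force: [-0.1, -1.1, -0.2]
finger_gap: 0.0941
tcp [ 0.4177 -0.2967  0.2044] [-3.1413  0.0001  0.3038] t 1.625 shift [-0.0144  0.0033  3.7274] turn [-0.002   0.0007  0.0274]
[257.7373 176.0808] [235.3558  58.2748]
```

View pics/w1.png

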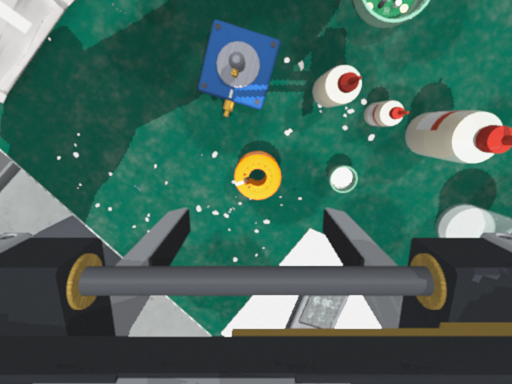

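The wrist view agrees with the estimates: the reel is at (258,177), the feeder at (238,64) and the cup at (343,178). A zoomed crop should give the reel yaw, feeder, bottle and cup positions.

Run:
```python
from h import *
c=arm.camera("wrist");crop(c,190,10,200,200,3,"pics/w1c.png");np.savez("w1.npz",K=c["K"],view=c["view"])
```

```text
(no output)
```

View pics/w1c.png

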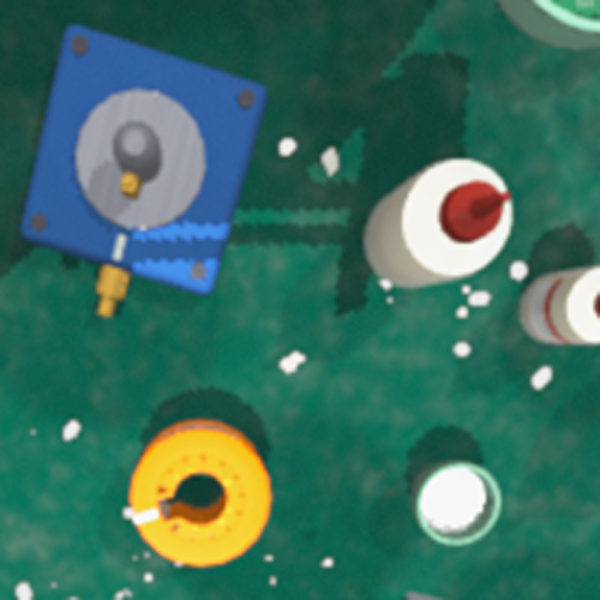

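Run:
```python
from h import *
c=np.load("w1.npz")
f=lambda u,v,z:w(c,190+u/3-.33,10+v/3-.33,z)
C=np.array([f(*p,.018) for p in[(70,25),(267,88),(212,294),(22,235)]]);print("feeder",C.mean(0),C)
print([np.linalg.norm(C[i]-C[i-1]) for i in range(4)])
x=C[0]+C[1]-C[2]-C[3];print("yaw",np.arctan2(x[1],x[0]))
print("disc",f(140,160,.022),"tip",f(135,140,.052))
a,b=f(201,498,.034),f(145,516,.034);print("reel",a,"yaw",np.arctan2(*(a-b)[::-1]),"R",np.linalg.norm(f(272,498,.034)-f(131,498,.034))/2)
print("cup",f(459,503,.029),"bottle",f(457,218,.076))
go([a[0],a[1],.018])
```

```text
feeder [ 0.5373 -0.2346] [[ 0.5769 -0.1934]
 [ 0.5786 -0.2737]
 [ 0.4974 -0.2766]
 [ 0.4963 -0.1948]]
[np.float64(0.08056626010848839), np.float64(0.0803025972758587), np.float64(0.08127286192906195), np.float64(0.08177736611388103)]
yaw 0.026427118989325322
disc [ 0.5376 -0.2336] tip [ 0.5386 -0.2336]
reel [ 0.416  -0.2972] yaw -0.9511559464736163 R 0.029903940115362505
cup [ 0.4461 -0.4043] bottle [ 0.5435 -0.349 ]
tcp [ 0.417  -0.2976  0.2043] [-3.1414  0.0004  0.3021] t 1.675 shift [-0.0163 -0.013   3.7266] turn None
```

```bash
python3 -m pendant '[-0.016,-0.013,0.8,0,0,0,1,0,0,0.8,0,0,0,1,0,0,0.8,0,0,0,1,0,0,0.8,0,0,0,1,0,0,0.52,0,0,0,1,0,0,0,0,0,0,1,0,0,0,0,0,0,-1,0,0,0,0,0,0,-1,0,0,0,0,0,0,-1,0,0,0,0,0,0,-1,0,0,0,0,0,0,-1]'
python3 -m pendant '[0,0,0,0,0,0,-1,0,0,0,0,0,0,-1,0,0,-0.8,0,0,0,-1,0,0,-0.8,0,0,0,-1,0,0,0,0,0,0,-1]'
python3 - <<'E'
from h import *
go([.5378,-.234,.1],.302+.955+.02)
c=arm.camera("wrist");crop(c,120,60,260,200,3,"pics/w2.png");np.savez("w2.npz",K=c["K"],view=c["view"])
E
```

```text
clock: 3.05
tcp_pos: [0.4165, -0.2972, 0.0189]
tool_rot: [3.141, -0.0, 0.302]
force: [-1.0, 0.2, 7.3]
finger_gap: 0.0587
clock: 3.68
tcp_pos: [0.4175, -0.2978, 0.1009]
tool_rot: [3.138, -0.003, 0.302]
force: [-0.1, -0.0, -1.6]
finger_gap: 0.0587
tcp [ 0.4175 -0.2978  0.1009] [ 3.1381 -0.0026  0.3017] t 3.675 shift [ 2.6769 -0.5042  0.0232] turn [ 0.0318 -0.0049 -6.9852]
```

View pics/w2.png

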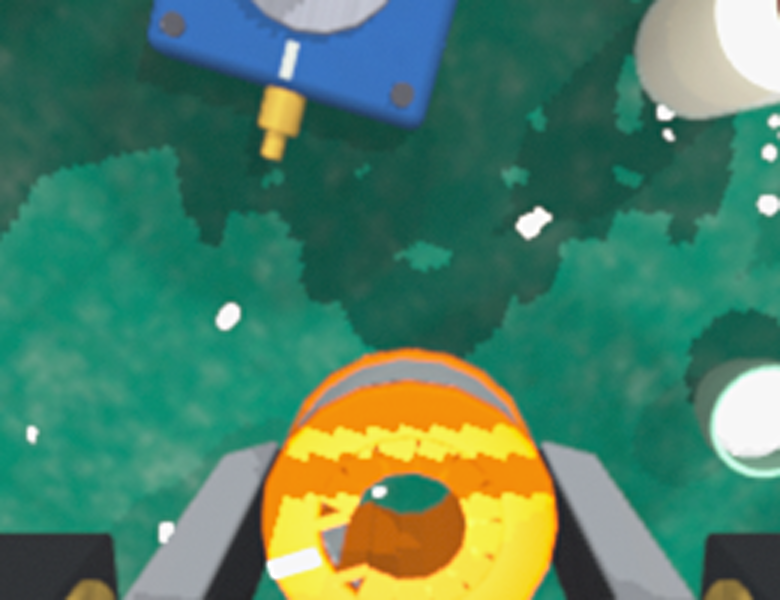

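Run:
```python
from h import *
c=np.load("w2.npz")
f=lambda u,v,z:w(c,120+u/3-.33,60+v/3-.33,z)
for m in[(410,525),(410,520)]:
    a=f(*m,.116)
    for q in[(293,562),(332,546)]:
        b=f(*q,.116);print(a,np.arctan2(*(a-b)[::-1]),np.linalg.norm(a-b))
print("R",np.linalg.norm(f(265,525,.116)-f(555,525,.116))/2)
n0,n1=f(291,60,.018),f(272,155,.01);print("feeder line yaw",np.arctan2(*(n0-n1)[::-1]),n0,n1)
e=f(150,42,.018),f(420,127,.018);print(np.arctan2(*(e[0]-e[1])[::-1])-np.pi/2)
```

```text
[ 0.4169 -0.2972] -0.9437023351440507 0.025056251025428286
[ 0.4169 -0.2972] -0.9897390039716125 0.016386260400558635
[ 0.418  -0.2969] -0.903551680245211 0.025421684942956813
[ 0.418  -0.2969] -0.9277695477573906 0.01671596665065402
R 0.02909622668790754
feeder line yaw 0.010959885526939914 [ 0.5038 -0.2348] [ 0.4764 -0.2351]
0.008803673257460565
```

```bash
python3 -m pendant '[0.535,-0.1,0,0,0,0,-1,0.535,-0.1,0,0,0,0,-1,0.535,-0.1,0,0,0,0,-1,0.535,-0.1,0,0,0,0,-1,0.535,-0.1,0,0,0,0,-1,0,0,0,0,0,-0.98,-1,0,0,0,0,0,-0.98,-1,0,0,0,0,0,-0.98,-1,0,0,0,0,0,-0.98,-1,0,0,0,0,0,-0.98,-1,0,0,0,0,0,-0.98,-1,0,0,0,0,0,-0.98,-1]'
python3 -m pendant '[0,0,0,0,0,-0.05,-1,0,0,0,0,0,0,-1]'
python3 - <<'E'
from h import *
go([.5378,-.234,.055],1.267)
c=arm.camera("wrist");crop(c,140,130,230,160,3.4,"pics/w3.png");np.savez("w3.npz",K=c["K"],view=c["view"])
E
```

```text
clock: 5.22
tcp_pos: [0.5359, -0.233, 0.0968]
tool_rot: [-3.139, -0.001, 1.264]
force: [-0.3, -0.1, -0.9]
finger_gap: 0.0585
clock: 5.48
tcp_pos: [0.5362, -0.2332, 0.0977]
tool_rot: [-3.14, -0.0, 1.264]
force: [0.5, 0.2, -1.2]
finger_gap: 0.059
tcp [ 0.5362 -0.2332  0.0977] [-3.1404 -0.0004  1.2636] t 5.475 shift [-0.0052  0.0359  0.853 ] turn [-0.0084 -0.0027 -0.0243]
```

View pics/w3.png

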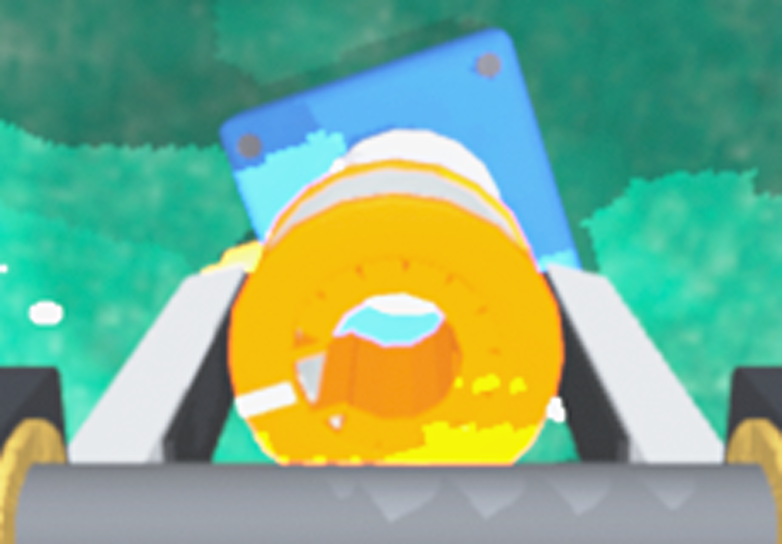

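Run:
```python
from h import *
c=np.load("w3.npz")
f=lambda u,v,z:w(c,140+u/3.4-.33,130+v/3.4-.33,z)
zt=.0977+.0155
for m in[(397,355),(397,350)]:
    a=f(*m,zt);b=f(266,400,zt);print(a,np.arctan2(*(a-b)[::-1]),np.linalg.norm(a-b))
p,q=f(226,123,.018),f(500,30,.018);print("edge",p,q,np.arctan2(*(q-p)[::-1]))
```

```text
[ 0.535  -0.2311] 0.04622014735534416 0.02496017623472365
[ 0.5353 -0.2302] 0.0813703920288967 0.025304405070714547
edge [ 0.4987 -0.1926] [ 0.5764 -0.1912] 0.01788724830293626
```

```bash
python3 -m pendant '[-0.018,0.048,0.2,0,0,0.12,-1,0,0,0.2,0,0,0,-1,0,0,0.2,0,0,0,-1,0,0,0.1,0,0,0,-1,0,0,0.1,0,0,0,-1,0,0,0.05,0,0,0,-1,0,0,0,0,0,0,-1]'
```

```text
clock: 6.4
tcp_pos: [0.5386, -0.2349, 0.0559]
tool_rot: [-3.141, -0.0, 1.25]
force: [-0.0, 1.2, -1.0]
finger_gap: 0.0589
```

```bash
python3 -m pendant '[0,0,0.1,0,0,0,-1,0,0,0.1,0,0,0,-1,0,0,0.08,0,0,0,-1,0,0,0,0,0,0,-1]'
```

```text
clock: 6.9
tcp_pos: [0.5384, -0.2348, 0.0415]
tool_rot: [-3.141, -0.0, 1.25]
force: [0.6, -0.1, -0.9]
finger_gap: 0.0587
```

```bash
python3 -m pendant '[0,0,0,0,0,0,1,0,0,0,0,0,0,1,0,0,0,0,0,0,1,0,0,0,0,0,0,1,0,0,-0.8,0,0,0,1,0,0,-0.8,0,0,0,1,0,0,-0.8,0,0,0,1,0,0,-0.8,0,0,0,1,0,0,0,0,0,0,1]'
python3 - <<'E'
from h import *
c=arm.camera("wrist");cv2.imwrite("pics/w4.png",c["color"]);np.savez("w4.npz",K=c["K"],view=c["view"])
p=[.6909,.001];yaw=np.arctan2(-.1275,.0172)
print(px(c,[.538,-.234,.056]))
for y in (yaw,yaw+np.pi/2,yaw+np.pi): print(y);go([*p,.19],y)
E
```

```text
clock: 8.02
tcp_pos: [0.5399, -0.2354, 0.2048]
tool_rot: [3.137, 0.001, 1.25]
force: [1.0, -0.5, -0.1]
finger_gap: 0.0939
[255.2172 178.237 ]
-1.4367038845256528
tcp [ 0.539  -0.2352  0.2029] [3.1396 0.0005 1.2497] t 8.075 shift [5.4416 1.3919 0.2582] turn [ 0.0092 -0.0181 19.24  ]
0.13409244226924377
tcp [ 0.539  -0.2352  0.2029] [3.1396 0.0005 1.2497] t 8.075 shift [5.4416 1.3919 0.2582] turn [ 0.0147 -0.0048  7.99  ]
1.7048887690641403
tcp [ 0.539  -0.2352  0.2029] [3.1396 0.0005 1.2497] t 8.075 shift [5.4416 1.3919 0.2582] turn [ 0.0132  0.0067 -3.26  ]
```

View pics/w4.png

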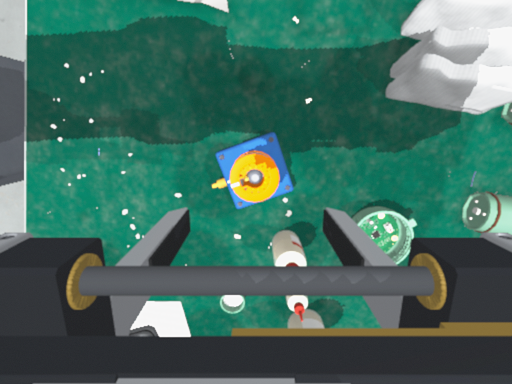

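```bash
python3 -m pendant '[0.68,0.174,0.03,0,0,0,1,0.68,0.174,0.03,0,0,0,1,0.68,0.174,0.03,0,0,0,1,0.68,0.174,0.03,0,0,0,1,0.68,0.174,0.03,0,0,0,1,0.68,0.174,0.03,0,0,0,1,0.68,0.174,0.03,0,0,0,1,0.68,0.174,0.03,0,0,0,1,0,0,0,0,0,-0.82,0,0,0,0,0,0,-0.82,0,0,0,0,0,0,-0.82,0,0,0,0,0,0,-0.8,0]'
python3 -m pendant '[0,0,0,0,0,0,0]'
python3 - <<'E'
from h import *
go([.6909,.001,.016],1.705)
c=arm.camera("wrist");crop(c,140,30,250,230,2.6,"pics/w5.png");np.savez("w5.npz",K=c["K"],view=c["view"])
E
```

```text
clock: 9.57
tcp_pos: [0.6899, 0.0012, 0.1882]
tool_rot: [-3.14, -0.0, 1.709]
force: [-0.6, 1.1, -0.1]
finger_gap: 0.0571
clock: 9.7
tcp_pos: [0.6899, 0.0011, 0.1885]
tool_rot: [-3.14, -0.001, 1.704]
force: [0.7, 0.2, 0.2]
finger_gap: 0.0486
tcp [0.6899 0.0011 0.1885] [-3.1397 -0.0007  1.7045] t 9.7 shift [-0.007   0.0251  3.4491] turn [-0.0133 -0.0047 -0.0037]
```

View pics/w5.png

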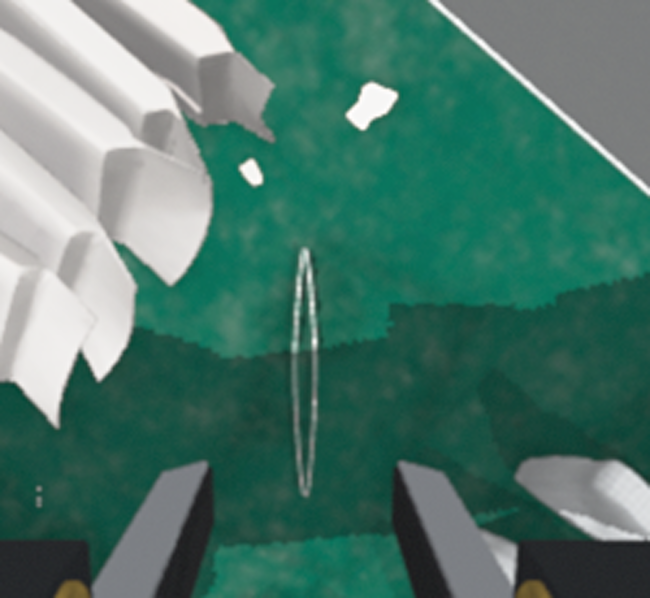

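Run:
```python
from h import *
c=np.load("w5.npz")
f=lambda u,v,z:w(c,140+u/2.6-.3,30+v/2.6-.3,z)
a,b=f(304,248,.006),f(305,497,.006);d=a-b;print(a,b,(a+b)/2,np.linalg.norm(d),y:=np.arctan2(d[1],d[0]));go([*((a+b)/2),.016],y)
```

```text
[0.6801 0.0635] [ 0.6977 -0.0636] [ 0.6889 -0.    ] 0.1283620353167829 1.7082907083414065
tcp [0.69   0.0011 0.1887] [-3.14   -0.0005  1.7026] t 9.75 shift [-0.0215 -0.0208  3.454 ] turn [-0.0113 -0.0039 -0.0411]
```

```bash
python3 -m pendant '[-0.02,-0.02,0.7,0,0,-0.04,0,0,0,0.7,0,0,0,0,0,0,0.7,0,0,0,0,0,0,0.7,0,0,0,0,0,0,0.5,0,0,0,0,0,0,0.15,0,0,0,0,0,0,0,0,0,0,0,0,0,0,0,0,0,-1,0,0,0,0,0,0,-1,0,0,0,0,0,0,-1,0,0,0,0,0,0,-1,0,0,0,0,0,0,-1]'
python3 -m pendant '[0,0,-0.8,0,0,0,-1,0,0,-0.8,0,0,0,-1,0,0,0,0,0,0,-1]'
python3 - <<'E'
from h import *
F=np.array([.5378,-.234]);y=.018
p=F+np.array([-np.sin(y),np.cos(y)])*.078;print(p)
go([*p,.096],y)
E
```

```text
clock: 11.25
tcp_pos: [0.6897, 0.0, 0.0176]
tool_rot: [3.141, 0.0, 1.711]
force: [-0.2, 0.2, 3.5]
finger_gap: 0.0095
clock: 11.62
tcp_pos: [0.6912, 0.0003, 0.1007]
tool_rot: [3.137, 0.001, 1.71]
force: [0.3, 0.7, -0.2]
finger_gap: 0.0091
[ 0.5364 -0.156 ]
tcp [0.6912 0.0003 0.1007] [3.137  0.0006 1.7105] t 11.625 shift [-2.6645 -3.5013  0.0786] turn [ 0.0282 -0.0247 12.1216]
```

```bash
python3 -m pendant '[-0.381,-0.5,0,0,0,0,-1,-0.381,-0.5,0,0,0,0,-1,-0.381,-0.5,0,0,0,0,-1,-0.381,-0.5,0,0,0,0,-1,-0.381,-0.5,0,0,0,0,-1,-0.381,-0.5,0,0,0,0,-1,-0.381,-0.5,0,0,0,0,-1,0,0,0,0,0,0.93,-1,0,0,0,0,0,0.93,-1,0,0,0,0,0,0.93,-1,0,0,0,0,0,0.93,-1,0,0,0,0,0,0.93,-1]'
python3 -m pendant '[0,0,0,0,0,0.93,-1,0,0,0,0,0,0.93,-1,0,0,0,0,0,0.93,-1,0,0,0,0,0,0.93,-1,0,0,0,0,0,0.93,-1,0,0,0,0,0,0.93,-1,0,0,0,0,0,0.93,-1,0,0,0,0,0,0.96,-1,0,0,0,0,0,0,-1]'
python3 - <<'E'
from h import *
go([.5364,-.156,.018],.018)
c=arm.camera("wrist");crop(c,110,20,300,230,2.6,"pics/w6.png");np.savez("w6.npz",K=c["K"],view=c["view"])
E
```

```text
clock: 13.12
tcp_pos: [0.5345, -0.1563, 0.0967]
tool_rot: [-3.141, 0.0, 1.057]
force: [-0.2, 0.0, 0.9]
finger_gap: 0.0091
clock: 14.25
tcp_pos: [0.5346, -0.1562, 0.0969]
tool_rot: [3.142, 0.001, 0.019]
force: [-0.1, -0.1, -0.0]
finger_gap: 0.0092
tcp [ 0.5346 -0.1562  0.0969] [3.1415 0.0009 0.0193] t 14.25 shift [ 0.0381 -0.0039  1.578 ] turn [0.0003 0.0063 0.0091]
```

View pics/w6.png

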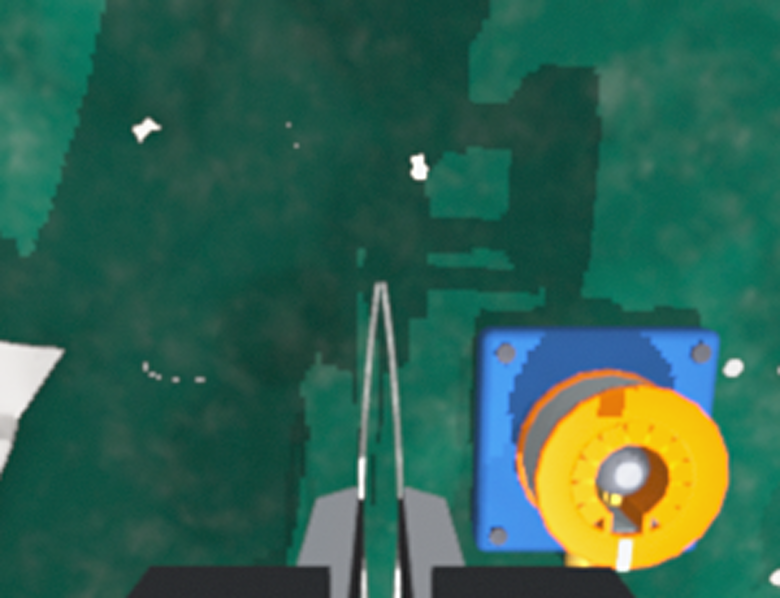

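Run:
```python
from h import *
c=np.load("w6.npz")
f=lambda u,v,z:w(c,110+u/2.6-.3,20+v/2.6-.3,z)
for z in(.05,.056,.065,.074): print(z,f(632,477,z),np.linalg.norm(f(536,477,z)-f(728,477,z))/2)
C=[f(*p,.018) for p in[(479,329),(719,331),(697,550),(475,550)]];print(C)
print("tw front tip",f(380,285,.085))
print("edges x,y",f(479,329,.018),f(475,550,.018))
l,ce=f(624,556,.056),f(632,477,.056);print("reel yaw",np.arctan2(*(ce-l)[::-1]))
```

```text
0.05 [ 0.536  -0.2358] 0.030477715022076562
0.056 [ 0.5378 -0.2335] 0.029617112461918883
0.065 [ 0.5406 -0.23  ] 0.028326208621682416
0.074 [ 0.5433 -0.2266] 0.02703530478144594
[array([ 0.5789, -0.1893]), array([ 0.5797, -0.2727]), array([ 0.4981, -0.2753]), array([ 0.4966, -0.1921])]
tw front tip [ 0.5953 -0.1547]
edges x,y [ 0.5789 -0.1893] [ 0.4966 -0.1921]
reel yaw 0.0067399218105782584
```

```bash
python3 -m pendant '[0.06,-0.015,0.6,0,0,0,-1,0,0,0.6,0,0,0,-1,0,0,0.25,0,0,0,-1,0,0,0.12,0,0,0,-1,0,0,0,0,0,0,-1,0,0,0,0,0,0,-1]'
python3 -m pendant '[0,0,0,0,0,0,-0.4,0,0,0,0,0,0,-0.4,0,0,0,0,0,0,-0.4,0,0,-0.5,0,0,0,-0.4,0,0,-0.8,0,0,0,-0.4,0,0,-0.8,0,0,0,1,0,0,-0.8,0,0,0,1,0,0,-0.8,0,0,0,1,0,0,0,0,0,0,1]'
python3 - <<'E'
from h import *
c=arm.camera("wrist");cv2.imwrite("pics/w7.png",c["color"]);np.savez("w7.npz",K=c["K"],view=c["view"])
go([.544,-.350,.2],1.59)
E
```

```text
clock: 15.05
tcp_pos: [0.5383, -0.1557, 0.0197]
tool_rot: [3.141, -0.001, 0.019]
force: [-0.3, -0.0, -0.2]
finger_gap: 0.009
clock: 16.18
tcp_pos: [0.5392, -0.1559, 0.2068]
tool_rot: [3.14, -0.005, 0.018]
force: [-0.2, -0.2, -0.1]
finger_gap: 0.0648
tcp [ 0.5383 -0.1557  0.2049] [ 3.1409 -0.0019  0.0183] t 16.225 shift [0.0434 3.8868 0.1006] turn [  0.0146  -0.0067 -11.2568]
```

View pics/w7.png

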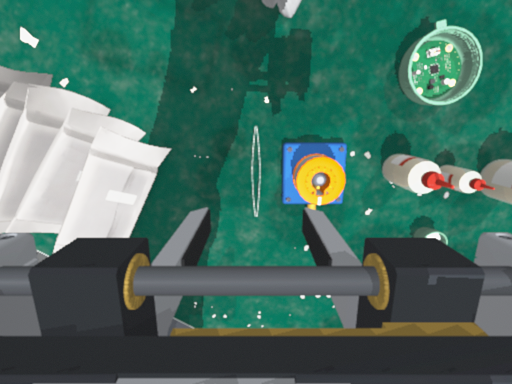

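```bash
python3 - <<'E'
from h import *
c=np.load("w7.npz")
f=lambda u,v,z:w(c,u,v,z)
a,b=f(256.8,126,.006),f(255.8,216.5,.006);print("tw",a,b,(a+b)/2,np.linalg.norm(a-b),np.arctan2(*(a-b)[::-1]))
print("feeder",[f(*p,.018) for p in[(283,143),(346,144),(345,204),(282,203)]])
print("cardboard corner",f(170,150,.0),f(170,150,.05))
E
python3 -m pendant '[0.02,0.56,0,0,0,0,1,0.02,0.56,0,0,0,0,1,0,0.56,0,0,0,0,1,0,0.56,0,0,0,0,1,0,0.56,0,0,0,0,1,0,0.56,0,0,0,0,1,0,0.53,0,0,0,0,1,0,0,0,0,0,-0.94,1,0,0,0,0,0,-0.94,1,0,0,0,0,0,-0.94,1,0,0,0,0,0,-0.94,1,0,0,0,0,0,-0.94,1]'
python3 -m pendant '[0,0,0,0,0,-0.94,1,0,0,0,0,0,-0.94,1,0,0,0,0,0,-0.94,1,0,0,0,0,0,-0.94,1,0,0,0,0,0,-0.94,1,0,0,0,0,0,-0.94,1,0,0,0,0,0,-0.92,1,0,0,0,0,0,0,1]'
python3 - <<'E'
from h import *
go([.5435,-.349,.045],1.59)
c=arm.camera("wrist");crop(c,110,30,300,230,2.6,"pics/w8.png");np.savez("w8.npz",K=c["K"],view=c["view"])
E
```

```text
tw [ 0.5993 -0.1559] [ 0.4722 -0.1568] [ 0.5357 -0.1563] 0.12716141151118096 0.00677335383571004
feeder [array([ 0.5784, -0.1904]), array([ 0.5786, -0.2728]), array([ 0.4967, -0.2792]), array([ 0.4967, -0.1924])]
cardboard corner [ 0.5649 -0.0369] [ 0.5702 -0.0526]
clock: 17.73
tcp_pos: [0.543, -0.3496, 0.2022]
tool_rot: [-3.139, 0.001, 0.679]
force: [-0.3, -0.6, -0.4]
finger_gap: 0.0938
clock: 18.73
tcp_pos: [0.5429, -0.3498, 0.2025]
tool_rot: [-3.14, -0.002, 1.59]
force: [-0.5, -0.9, -0.0]
finger_gap: 0.094
tcp [ 0.5429 -0.3498  0.2025] [-3.1402 -0.0015  1.5899] t 18.725 shift [0.0108 0.0157 3.1501] turn [-0.01   -0.0108 -0.0009]
```

View pics/w8.png

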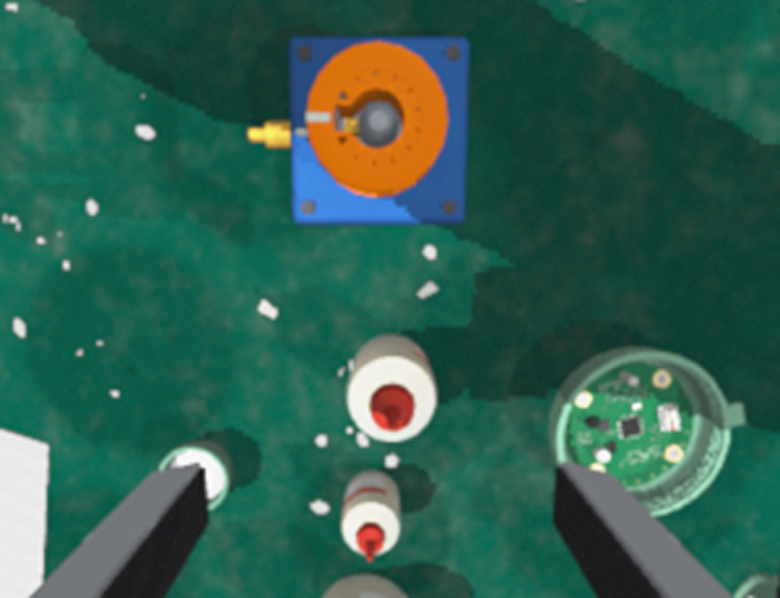

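Run:
```python
from h import *
c=np.load("w8.npz")
f=lambda u,v,z:w(c,110+u/2.6-.3,30+v/2.6-.3,z)
for z in(.07,.076):print(f(392,391,z),f(348,391,z)-f(437,391,z))
print("nozzle",f(392,412,.1),"foot",f(390,337,.0))
print("cup",f(194,477,.029),"cap",f(570,410,.03))
p=f(392,391,.073);go([*p,.045],1.59)
```

```text
[ 0.5458 -0.3467] [-0.0388 -0.0007]
[ 0.5457 -0.3454] [-0.038  -0.0007]
nozzle [ 0.5454 -0.3486] foot [ 0.5455 -0.3328]
cup [ 0.4464 -0.4025] cap [ 0.6354 -0.3635]
tcp [ 0.5431 -0.3499  0.2028] [-3.1405 -0.0012  1.5876] t 18.775 shift [0.0717 0.0576 3.1558] turn [-0.008  -0.0086 -0.0169]
```

```bash
python3 -m pendant '[0.05,0.055,0,0,0,0,0.6,0,0,0,0,0,0,0.6,0,0,0.6,0,0,0,0.6,0,0,0.6,0,0,0,0.6,0,0,0.6,0,0,0,0.6,0,0,0.6,0,0,0,0.6,0,0,0.5,0,0,0,0.6,0,0,0.25,0,0,0,0.6,0,0,0,0,0,0,0.6]'
python3 -m pendant '[0,0,0,0,0,0,-1,0,0,0,0,0,0,-1,0,0,0,0,0,0,-1,0,0,0,0,0,0,-1,0,0,0,0,0,0,-1,0,0,0,0,0,0,-1]'
python3 - <<'E'
from h import *
go([.5350,-.0995,.045],1.59)
E
```

```text
clock: 19.9
tcp_pos: [0.546, -0.3472, 0.0461]
tool_rot: [-3.141, -0.001, 1.59]
force: [-0.0, -0.3, 1.4]
finger_gap: 0.0748
clock: 20.65
tcp_pos: [0.5463, -0.3475, 0.0467]
tool_rot: [3.141, 0.0, 1.591]
force: [-0.9, -0.2, 5.8]
finger_gap: 0.0398
tcp [ 0.5463 -0.3475  0.0467] [3.1414 0.0002 1.5905] t 20.65 shift [ 4.9642 -0.1274  0.0331] turn [0.0017 0.0014 0.0036]
```

```bash
python3 -m pendant '[0,0,-0.4,0,0,0,-1,0,0,-0.8,0,0,0,-1,0,0,-0.6,0,0,0,-1,0.3,-0.01,0,0,0,0,-1,0.6,-0.02,0,0,0,0,-1,0.7,-0.02,0,0,0,0,-1,0.7,-0.02,0,0,0,0,-1,0.7,-0.02,0,0,0,0,-1,0.7,-0.01,0,0,0,0,-1,0.7,0,0,0,0,0,-1,0.4,0,0,0,0,0,-1,0.16,0,0,0,0,0,-1]'
python3 -m pendant '[0,0,0,0,0,0,-1,0,0,0,0,0,0,-1]'
python3 - <<'E'
from h import *
go([.5365,-.0995,.0465],1.59)
E
```

```text
clock: 22.15
tcp_pos: [0.5361, -0.0987, 0.1365]
tool_rot: [-3.141, 0.0, 1.592]
force: [-0.4, -0.9, -0.7]
finger_gap: 0.0396
clock: 22.4
tcp_pos: [0.5362, -0.1008, 0.1363]
tool_rot: [-3.141, 0.0, 1.589]
force: [-0.0, -0.1, -0.1]
finger_gap: 0.0397
tcp [ 0.5362 -0.1008  0.1363] [-3.1413  0.0002  1.5891] t 22.4 shift [0.0253 0.0073 1.7959] turn [-0.0021  0.0012 -0.0064]
```

```bash
python3 -m pendant '[0.02,0,0.4,0,0,0,-1,0,0,0.4,0,0,0,-1,0,0,0.4,0,0,0,-1,0,0,0.3,0,0,0,-1,0,0,0.15,0,0,0,-1,0,0,0.08,0,0,0,-1,0,0,0.03,0,0,0,-1,0,0,0,0,0,0,-1]'
```

```text
clock: 23.4
tcp_pos: [0.5364, -0.0986, 0.0487]
tool_rot: [3.141, 0.0, 1.591]
force: [0.2, -0.3, -0.6]
finger_gap: 0.0401
```

```bash
python3 -m pendant '[0,0,0.03,0,0,0,-1,0,0,0.015,0,0,0,-1,0,0,0,0,0,0,-1]'
python3 -m pendant '[0,0,0,0,0,0,-0.05,0,0,0,0,0,0,0.1,0,0,0,0,0,0,0.4,0,0,0,0,0,0,0.6,0,0,-0.5,0,0,0,0.6,0,0,-0.8,0,0,0,0.6,0,0,-0.8,0,0,0,0.6,0,0,-0.8,0,0,0,0.6,0,0,-0.4,0,0,0,0.6,0,0,0,0,0,0,0.6]'
python3 - <<'E'
from h import *
go([.446,-.4035,.2],.3)
E
```

```text
clock: 23.78
tcp_pos: [0.5364, -0.0987, 0.0466]
tool_rot: [3.141, 0.0, 1.59]
force: [-2.6, -0.0, 8.0]
finger_gap: 0.0401
clock: 25.02
tcp_pos: [0.5368, -0.0987, 0.2124]
tool_rot: [3.139, 0.001, 1.59]
force: [-0.3, -0.0, -0.8]
finger_gap: 0.0752
tcp [ 0.5368 -0.0987  0.2124] [3.1394 0.0008 1.5904] t 25.025 shift [-6.0586 -1.9364  0.2487] turn [ 0.0175 -0.0052  9.2421]
```

```bash
python3 -m pendant '[-0.606,-0.194,0,0,0,0,0.6,-0.606,-0.194,0,0,0,0,0.6,-0.606,-0.194,0,0,0,0,0.6,-0.606,-0.194,0,0,0,0,0.6,-0.606,-0.194,0,0,0,0,0.6,-0.606,-0.194,0,0,0,0,0.6,-0.606,-0.194,0,0,0,0,0.6,-0.606,-0.194,0,0,0,0,0.6,-0.606,-0.194,0,0,0,0,0.6,-0.606,-0.194,0,0,0,0,0.6,0,0,0.1,0,0,0.9,0.6,0,0,0.1,0,0,0.9,0.6]'
python3 -m pendant '[0,0,0,0,0,0.95,0.6,0,0,0,0,0,0.95,0.6,0,0,0,0,0,0.95,0.6,0,0,0,0,0,0.95,0.6,0,0,0,0,0,0.95,0.6,0,0,0,0,0,0.95,0.6,0,0,0,0,0,0.95,0.6,0,0,0,0,0,0.9,0.6,0,0,0,0,0,0,0.6]'
python3 - <<'E'
from h import *
go([.446,-.4035,.018])
c=arm.camera("wrist");cv2.imwrite("pics/w9.png",c["color"]);np.savez("w9.npz",K=c["K"],view=c["view"])
print(px(c,[.446,-.4035,.029]))
E
```

```text
clock: 26.52
tcp_pos: [0.4446, -0.4035, 0.1995]
tool_rot: [-3.14, -0.001, 1.334]
force: [-0.2, 0.5, 0.3]
finger_gap: 0.0752
clock: 27.65
tcp_pos: [0.4449, -0.4031, 0.2]
tool_rot: [-3.14, 0.001, 0.286]
force: [1.1, 0.5, 0.6]
finger_gap: 0.0751
tcp [ 0.4449 -0.4031  0.2   ] [-3.1404  0.0012  0.2859] t 27.65 shift [0.0229 0.0176 3.6402] turn None
[257.3145 173.3454]
```

View pics/w9.png

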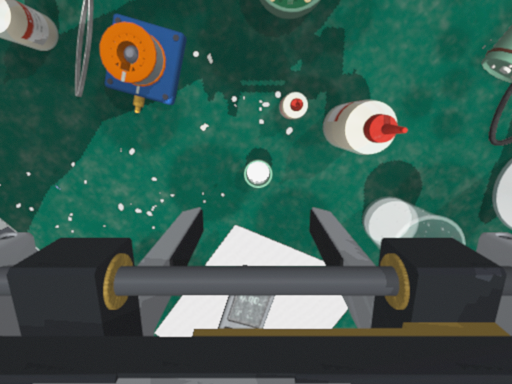

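```bash
python3 -m pendant '[0.023,0.018,0.7,0,0,0,0.6,0,0,0.7,0,0,0,0.6,0,0,0.7,0,0,0,0.6,0,0,0.7,0,0,0,0.6,0,0,0.6,0,0,0,0.6,0,0,0.22,0,0,0,0.6,0,0,0,0,0,0,0.3,0,0,0,0,0,0,-1,0,0,0,0,0,0,-1,0,0,0,0,0,0,-1,0,0,0,0,0,0,-1,0,0,0,0,0,0,-1]'
python3 -m pendant '[0,0,0,0,0,0,-1,0,0,-0.8,0,0,0,-1,0,0,-0.8,0,0,0,-1,0,0,-0.8,0,0,0,-1,0,0,0,0,0,0,-1]'
python3 - <<'E'
from h import *
y=.018
p=np.array([.5378,-.234])+.0905*np.array([np.cos(y),np.sin(y)]);print(p);go([*p,.125])
E
```

```text
clock: 29.2
tcp_pos: [0.4468, -0.4042, 0.0205]
tool_rot: [3.141, -0.0, 0.285]
force: [0.9, 1.0, 5.0]
finger_gap: 0.034
clock: 29.82
tcp_pos: [0.4477, -0.4049, 0.143]
tool_rot: [3.138, -0.002, 0.285]
force: [-0.3, -0.2, -1.5]
finger_gap: 0.0341
[ 0.6283 -0.2324]
tcp [ 0.4477 -0.4049  0.143 ] [ 3.1378 -0.0024  0.2851] t 29.825 shift [ 4.4356 -2.2965  0.3622] turn None
```

```bash
python3 -m pendant '[0.4,-0.2,0,0,0,0,-1,0.6,-0.31,0,0,0,0,-1,0.6,-0.31,0,0,0,0,-1,0.6,-0.31,0,0,0,0,-1,0.6,-0.31,0,0,0,0,-1,0.6,-0.31,0,0,0,0,-1,0.6,-0.31,0,0,0,0,-1,0.4,-0.22,0,0,0,0,-1,0,0,0,0,0,0,-1,0,0,0,0,0,0,-1]'
python3 - <<'E'
from h import *
go([.6283,-.2330,.0205])
E
```

```text
clock: 31.08
tcp_pos: [0.6248, -0.2338, 0.1397]
tool_rot: [3.142, 0.001, 0.284]
force: [-0.4, -0.5, -0.0]
finger_gap: 0.0339
tcp [ 0.6248 -0.2338  0.1397] [3.1415 0.001  0.284 ] t 31.075 shift [0.0735 0.004  2.3848] turn None
```

```bash
python3 -m pendant '[0.073,0,0.5,0,0,0,-1,0,0,0.6,0,0,0,-1,0,0,0.6,0,0,0,-1,0,0,0.4,0,0,0,-1,0,0,0.2,0,0,0,-1,0,0,0.08,0,0,0,-1,0,0,0,0,0,0,-1]'
```

```text
clock: 31.95
tcp_pos: [0.6294, -0.2318, 0.0217]
tool_rot: [3.141, -0.001, 0.285]
force: [0.2, 0.8, 0.0]
finger_gap: 0.034
```

Now I'll release, rise, back away and look from above.

```bash
python3 -m pendant '[0,0,0.015,0,0,0,-1,0,0,0,0,0,0,-0.2,0,0,0,0,0,0,0.2,0,0,0,0,0,0,0.4,0,0,-0.4,0,0,0,0.4,0,0,-0.8,0,0,0,0.4,0,0,-0.8,0,0,0,0.4,0,0,-0.8,0,0,0,0.4,0,0,-0.8,0,0,0,0.4,0,0,0,0,0,0,0.4]'
python3 -m pendant '[-0.6,0.4,0,0,0,0,0.4,-0.6,0.4,0,0,0,0,0.4,-0.6,0.4,0,0,0,0,0.4,-0.6,0.4,0,0,0,0,0.4,-0.6,0.4,0,0,0,0,0.4,-0.6,0.4,0,0,0,0,0.4,-0.6,0.4,0,0,0,0,0.4,-0.6,0.4,0,0,0,0,0.4,-0.6,0.4,0,0,0,0,0.4,0,0,0,0,0,0,0.4]'
python3 - <<'E'
from h import *
c=arm.camera("top");crop(c,130,90,190,150,4,"pics/t2.png")
E
```

```text
clock: 33.2
tcp_pos: [0.6306, -0.2321, 0.2054]
tool_rot: [3.138, -0.005, 0.285]
force: [0.3, 0.1, -0.2]
finger_gap: 0.0655
clock: 34.45
tcp_pos: [0.4181, -0.4825, 0.2006]
tool_rot: [3.141, 0.001, 0.281]
force: [0.8, 1.2, 0.9]
finger_gap: 0.0655
```

View pics/t2.png

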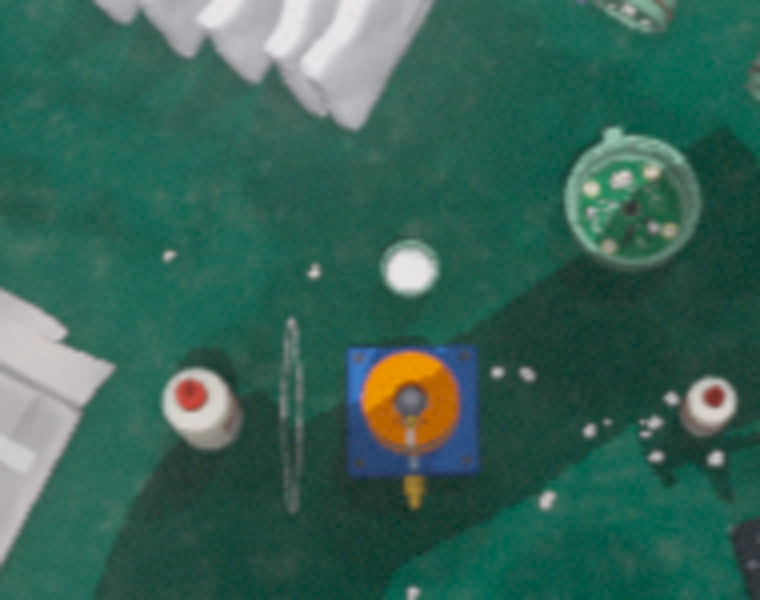

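Run:
```python
from h import *
c=arm.camera("top")
f=lambda u,v,z:w(c,130+u/4-.4,90+v/4-.4,z)
print("feeder",np.mean([f(*p,.018) for p in[(347,347),(478,347),(480,476),(347,476)]],0),"edge y",f(347,411,.018))
print("tw",a:=f(291,317,.006),b:=f(293,514,.006),(a+b)/2);print("bottle",f(194,400,.076),"cup",f(410,269,.029),"reel",f(410,401,.056))
```

```text
feeder [ 0.538  -0.2335] edge y [ 0.5382 -0.1915]
tw [ 0.6029 -0.1536] [ 0.4739 -0.157 ] [ 0.5384 -0.1553]
bottle [ 0.5342 -0.1032] cup [ 0.6286 -0.2317] reel [ 0.537  -0.2329]
```

```bash
python3 -c "
from station import arm
print(arm.finish_job())"
```

```text
the job is handed in; nothing more can be done
None
```

The job is done and handed in at about 35 s on the robot clock, with the arm clear and nothing in the gripper. I placed the pieces in the order you gave: reel, tweezers, flux bottle, cup.

Last checks, mostly from the final top view; the calibration is good to about 2 mm:
- **Reel:** it sits fully home on the spindle, with its top at about 56 mm and its white line on the nozzle side. The last wrist-camera reading put its turn within about 0.01 rad of the feeder.
- **Tweezers:** they lie parallel to the feeder's left side to within about 0.02 rad and are centred on it to within about 2 mm. The clear gap is about 30 mm.
- **Flux bottle:** the middle-sized one stands upright, left of the tweezers. Its gap to the tweezers reads 26 mm in the top view but about 30 mm from the arm's position at release. I took the two as agreeing within measuring error and left it.
- **Cup:** it stands upright behind the middle of the feeder, with about 30 mm clear and within 2 mm of the centre line.
- **Board cap and beaker:** I never touched either. The cap looks unmoved in the last picture. I did not re-check the beaker after the last move.

No readout showed a collision or a high force; the largest component at the end of any move was about 8 N.

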